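# Reset and proof-pull a bench spring gauge

### The job

Get the bench spring gauge ready and proof-pull it: first take the white vial that stands on its track, in the way of the slide, and stand it upright in the blue tray. Then push the orange rider all the way back to zero, against the steel pointer, pull the black knob out until the pointer has pushed the rider level with the red set-mark, and hold it there for a second. Finally ease the knob all the way home without letting it snap back, so that the rider stays behind at the red mark; do not knock over the vial already in the tray or shift the other things on the bench.

Things in the scene. Friction and masses are not known exactly. Their poses are not given: they have to be found in the camera images.
- gauge: Spring gauge fixed to the bench: grey base plate 320x140x12 mm (x -170 to +150, y -70 to +70); origin on the bench below the plate, x along the gauge, z up. The slide is pulled towards its -x, roughly towards the robot. Blue spring barrel at the rear (x +40 to +147, y -57 to +7, top 67 mm up). Slide track along y = -25 between two guide strips (y -55 and +5, tops 22 mm up)
- scale_zero (a point): zero line on the white scale rail of the gauge, in the middle of the rail's top, 28 mm above the bench, at gauge x -30.5, y +50. The rail runs along x (-168 to +37), is 24 mm wide, with black lines every 5 mm; readings grow towards -x
- slide (a joint): sprung slide of the gauge: 0 fully home, grows to 0.125 m as the knob is pulled towards the gauge's -x. A spring always pulls it home: 2.5 N at 0 plus 100 N/m (about 10 N at 75 mm); let go, it snaps back
- knob_grip (a point): grip point of the slide's black upright knob: a post 22 mm in diameter whose bare shaft runs from 24 mm below to 18 mm above this point; the point is 62 mm above the bench. Under it an aluminium carriage 44 (along x) x 48 mm, its top 30 mm below this point. With the slide home it lies at gauge x -20, y -25 and 60 mm clear of the barrel
- pointer_face (a point): middle of the front (-x) face of the steel pointer bar, above the scale rail; the bar is 8 mm thick, 10 mm high (gauge z 31.5 to 41.5), part of the slide, and pushes the rider ahead of it when the knob is pulled. Touching, the rider's line is 6 mm ahead (-x) of this face
- rider (a joint): friction rider on the scale rail: 0 at zero reading (its back within 1 mm of the pointer when the slide is home), up to 0.122 m towards the gauge's -x. It stays where it is left, about 1.5 N moves it. It starts beyond the red mark, left from an earlier reading
- rider_line (a point): centre line of the orange rider at its underside, 28 mm above the bench: its black line, to be compared with the red mark
- rider_tab (a point): middle of the rider's upright orange tab, 12 mm thick (along gauge x), 20 mm wide, reaching 12 mm above and 16 mm below this point; the point is 56 mm above the bench and straight above rider_line
- set_mark: red set-mark clamped to the outer (+y) side of the scale rail, with a red line across the rail; its origin lies on the line of the mark, at gauge y +62, 12 mm above the bench; the red block, 6 mm wide along x, reaches 34 mm above the bench. Axes as the gauge's. It is fixed and stands at another reading each time
- white_vial: loose white screw-cap vial, 25 mm in diameter, 61 mm high, about 40 g, standing on the gauge's base plate (12 mm above the bench) between the guide strips, in front of the knob. Origin at the centre of its underside, z up
- blue_tray: open blue tray fixed to the bench, 120 (x) x 160 (y) x 70 mm high, walls and floor 3 mm; origin at the centre of its underside. Close behind it stands a big white centrifuge, about 0.25 m high, its front at world x 0.57 or more, between the gauge and the robot's right side: carry things round its front
- tray_vial: a second loose vial of the same kind, already standing in the tray near its -y end; leave it standing
- rack_blue: bystander: loose blue micro-tube rack, 150x106x30 mm, origin at the centre of its underside
- tip_box: bystander: loose blue pipette tip box, 131x99x76 mm, origin at the centre of its underside
Mind the look-alikes: they are no part of the job. Of the things that look like the blue_tray, the larger one is meant.

How it is judged:
By the outcome, as a careful person would: the job done as asked, in the order asked, and still so for the second after the job is handed in, with the robot touching nothing.
It also fails if it takes over 72 s, if anything falls off the work surface, if the arm or the gripper's body presses on something with over 40 N, if the wrist force passes 120 N, or if a joint passes its speed limit or range.

### The arm

A 6-joint arm with a two-finger parallel gripper is mounted at the origin on a cart in front of the work surface, level with it; the furniture and walls round the work are solid. World frame = base frame: x ahead of the robot, y to its left, z up, the work surface at z = 0. Lengths are in m, angles in rad, forces in N, time in s.
With the tool pointing down it reaches from about 0.275 to 0.85 m from the base axis. Payload 5.2 kg.
Tool frame: the origin (TCP) lies between the finger pads; the fingertips stand 19 mm ahead of it and the grasp point (between the pads) is the TCP; z points along the fingers, y is the line along which they close (so a half turn about z gives the same grasp; the last joint's range is limited). The gripper opens to 85 mm and grips with 20 to 120 N. Pads are 22 mm wide; open, the fingers measure 114 mm over their backs; the gripper's body (76 mm by 85 mm) begins 54 mm behind the grasp point. The pads swing forward as they close: fully open they stand 13 mm farther back than shut.
Start: joints at [-1.512, 0.259, 1.535, -0, 1.348, -0.203], TCP at [0.142, -0.531, 0.25] pointing down, gripper open.
Joint ranges: [-3.14, 3.14], [-0.91, 2.08], [0.19, 2.58], [-1.22, 4.36], [0.22, 2.71], [-3.12, 3.12]. Speed limits (rad/s): [2.57, 2.57, 3.14, 3.14, 3.14, 3.14].

### API

Orientations are given as a unit quaternion [w, x, y, z].
In Python, from cell import ctrl gives the robot as it stands. The module is installed in compiled form; this text tells all that it offers.
- The arm moves only by the tool drive_tool, never from a script. Its argument "series" is a list of rows, each a list of 3 entries, a list of its own where there are three numbers: the shift along the tool's x, y, z in m, then the turn, a rotation vector about the tool's x, y, z in degrees, then the closure, from 0 (fully open) to 1 (shut). A call has 1 to 20 rows; each row shifts and turns the commanded pose from where the row before left it, along the tool's axes as they then stand; what a row does not reach is not made up. A row lasts 1/12 s, in which the tool goes at most 41.7 mm and 7.16 degrees, less where a joint would pass 70% of its speed; a pose out of reach is approached as far as the arm can. A call with a gripper value outside its range is refused whole. The fingers move at their own pace and stop on an object; the grip force is fixed at half the most. Time passes only in rows, so rows that do not move let the fingers close. It gives the time, the measured TCP pose, the force, the opening and the grip force at its end, in the units of the state.
- ctrl.state(): the state, without advancing time (a new reading comes with each control period).
- ctrl.grab_frame(name): name is "side" or "top"; returns a dict with "img" (420x560x3 uint8, red, green, blue), "camera_matrix" (3x3 intrinsics, pixels), "k1" (the pictures are not rectified: a ray, as slopes to the right and down, at radius r is drawn at 1 + k1 r^2 times it, then the intrinsics apply), "xyz" and "orientation" of the camera in the world. Camera axes: x right, y down, z forward; pixel columns grow to the right and rows downward; lengths in m; the calibration is good to about 2 mm. A picture is of the moment at which its call begins. There is no depth.
- ctrl.close_job(): hands the job in; it is judged then, once.
The state is a dict: "t": time; "joint_pos": joint angles; "dq": joint speeds; "joint_efforts": joint torques, N m; "tcp_pos": TCP position; "orientation": TCP orientation; "contact_force": force on the tool from outside, world axes, zero at the start; "moment": the same for the moment, N m; "finger_gap": finger opening in m; "finger_force": force on a finger pad.
Only numpy, scipy, OpenCV 4.12 (cv2) and the standard library are available. Lean on these libraries where they do the work, as an engineer would, in place of code of your own. Each camera call takes 0.05 s, during which the arm holds its last target. There are 200 camera calls.

## Working session

There is one attempt and no reset: what is moved stays moved. The work goes in short steps, Python scripts to look and compute and a tool call to move; the robot and the scene stay as the last step left them, time stands still between calls to the robot, and variables do not carry over. Pictures are saved under pics/ and viewed, at most 10 in all, crops included, and the job is handed in when it is done.

Besides the shell and the picture viewer there is one more tool, called after ">>>" as a command line: name --argument value ..., lists and objects as JSON in quotes. drive_tool: Moves the arm, as the interface text tells. Its arguments: {"type":"object","properties":{"series":{"type":"array"}},"required":["series"]}

```bash
mkdir -p pics
cat > h.py <<'E'
import numpy as np, cv2
from cell import ctrl
from scipy.spatial.transform import Rotation as R
def rot(q): return R.from_quat([q[1],q[2],q[3],q[0]]).as_matrix()
def grab(n,save=None):
    f=ctrl.grab_frame(n)
    if save: cv2.imwrite(save,cv2.cvtColor(f['img'],cv2.COLOR_RGB2BGR))
    return f
def ray(f,u,v):
    K=np.array(f['camera_matrix']); d=np.array([(u-K[0,2])/K[0,0],(v-K[1,2])/K[1,1]])
    s=d.copy()
    for _ in range(30): s=d/(1+f['k1']*(s@s))
    return np.array(f['xyz']), rot(f['orientation'])@np.array([s[0],s[1],1])
def onz(f,u,v,z):
    o,d=ray(f,u,v); return o+d*(z-o[2])/d[2]
def proj(f,p):
    K=np.array(f['camera_matrix']); c=rot(f['orientation']).T@(np.array(p)-np.array(f['xyz']))
    s=c[:2]/c[2]; s=s*(1+f['k1']*(s@s)); return np.array([K[0,0]*s[0]+K[0,2],K[1,1]*s[1]+K[1,2]])
def two(f1,a,f2,b):
    o1,d1=ray(f1,*a);o2,d2=ray(f2,*b)
    t=np.linalg.lstsq(np.c_[d1,-d2],o2-o1,rcond=None)[0]
    p,q=o1+d1*t[0],o2+d2*t[1]; return (p+q)/2,np.linalg.norm(p-q)
E
python3 - <<'E'
from h import *
np.set_printoptions(precision=4,suppress=True)
s=ctrl.state(); print(s)
for n in("top","side"):
    f=grab(n,f"pics/{n}0.png"); print(n,f['camera_matrix'],f['k1'],f['xyz'],f['orientation'])
E
```

```text
{'t': 0.0, 'joint_pos': array([-1.5118,  0.2593,  1.5361, -0.    ,  1.348 , -0.2028]), 'dq': array([ 0.0003, -0.0011, -0.0006, -0.0004, -0.0001, -0.0002]), 'joint_efforts': array([ -0.001 , -44.6044, -29.0571,  -0.0005,   0.0115,  -0.    ]), 'tcp_pos': array([ 0.1423, -0.5308,  0.2495]), 'orientation': array([-0.0009,  0.9914,  0.1305,  0.0001]), 'contact_force': array([-0.0132,  0.1333,  0.353 ]), 'moment': array([-0.0162,  0.006 , -0.0025]), 'finger_force': 0.0, 'finger_gap': 0.0855020002628748}
top [[399.4807   0.     282.3854]
 [  0.     399.4807 206.712 ]
 [  0.       0.       1.    ]] -0.01724327406820832 [ 0.2571 -0.0243  1.5217] [ 0.0633 -0.6981  0.71   -0.0675]
side [[415.3941   0.     281.8007]
 [  0.     415.3941 201.6989]
 [  0.       0.       1.    ]] 0.03458511589044944 [-0.1286  0.985   0.6553] [ 0.1509 -0.2371  0.8175 -0.5027]
```

View pics/top0.png

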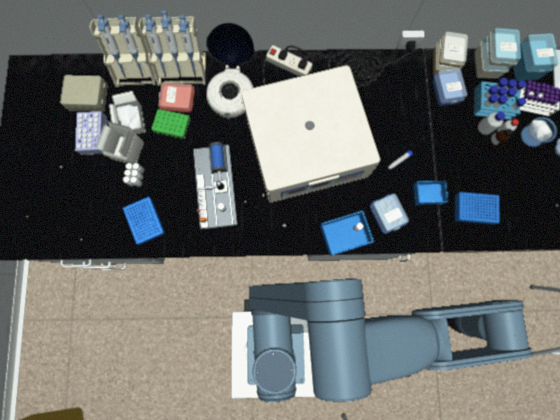

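View pics/side0.png

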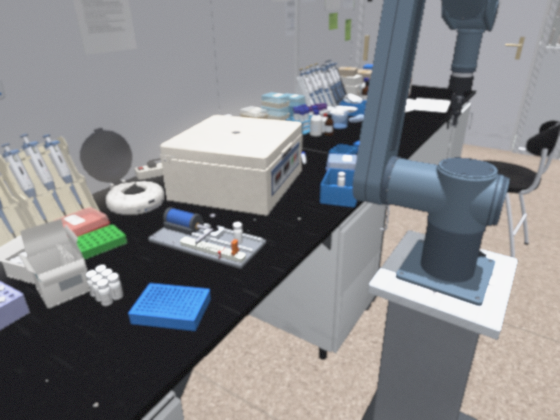

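Top view: gauge at (215,188) with the blue barrel (217,157) and a white vial (221,206). The candidate trays are the big one at (347,233), which holds a vial at (360,227), and the small look-alike at (431,193). I choose the larger. Candidate white vials are the track vial at (221,206), the tray vial at (360,227) and the loose group at (132,174). I choose the one on the track. The next step is a close crop.

Run:
```python
import cv2,numpy as np
a=cv2.imread('pics/top0.png');b=cv2.imread('pics/side0.png')
A=cv2.resize(a[138:236,186:244],None,fx=6,fy=6,interpolation=cv2.INTER_CUBIC)
B=cv2.resize(b[200:268,145:272],None,fx=3.5,fy=3.5,interpolation=cv2.INTER_CUBIC)
o=np.zeros((600,800,3),np.uint8);o[:A.shape[0],:A.shape[1]]=A;o[:B.shape[0],350:350+B.shape[1]]=B
T=cv2.resize(a[205:260,315:380],None,fx=6,fy=6,interpolation=cv2.INTER_CUBIC);o[250:250+T.shape[0],360:360+T.shape[1]]=T
cv2.imwrite('pics/crop0.png',o)
```

```text
(no output)
```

View pics/crop0.png

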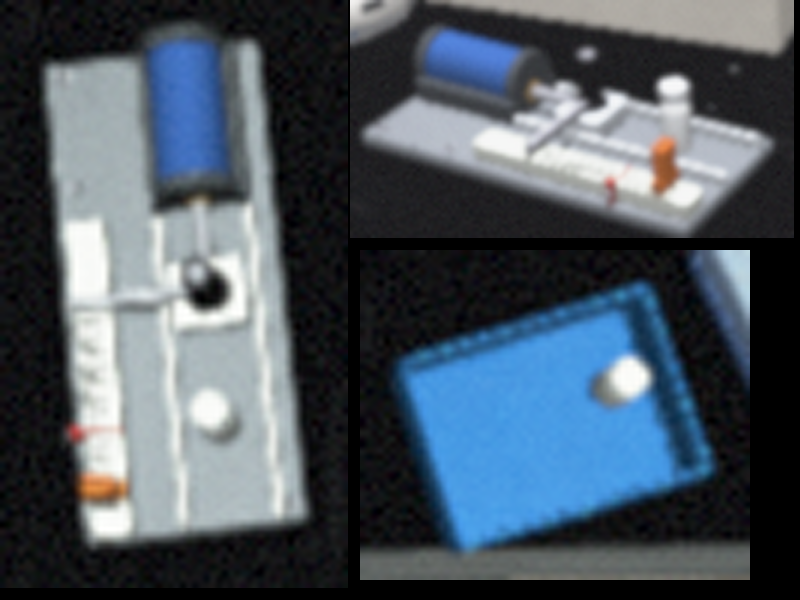

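The crop confirms the layout. The white vial stands on the track at crop (212,412), in front of the black knob (207,285). The rider is orange at (102,487), beyond the red mark at (75,432). The large tray has its vial at the right (-y) end.

```bash
cat > meas.py <<'E'
from h import *
np.set_printoptions(precision=4,suppress=True)
def cen(f,box,fn,soft=False):
    x0,y0,x1,y1=box; im=f['img'][y0:y1,x0:x1].astype(float); w=fn(im[...,0],im[...,1],im[...,2])
    w=np.where(w>0,w,0.); v,u=np.mgrid[y0:y1,x0:x1]; return np.array([(w*u).sum()/w.sum(),(w*v).sum()/w.sum()]),w.sum()
orange=lambda r,g,b:((r-b>90)&(g-b>25)&(r-g<150)&(g>65))*(r-b)
red=lambda r,g,b:((r-g>60)&(abs(g-b)<45))*(r-g)
E
python3 - <<'E'
from meas import *
ft,fs=grab('top'),grab('side')
ct=np.array([[45,65],[257,40],[90,545],[307,515]])/6+[186,138]
g=np.array([[150,70],[150,-70],[-170,70],[-170,-70]])/1000.
w=np.array([onz(ft,*p,.012)[:2] for p in ct])
cs=np.array([[12,135],[340,235],[422,142]])/3.5+[145,200]
ws=np.array([onz(fs,*p,.012)[:2] for p in cs]);gs=g[[0,2,3]]
def kab(g,w):
    a,b=g-g.mean(0),w-w.mean(0); th=np.arctan2((a[:,0]*b[:,1]-a[:,1]*b[:,0]).sum(),(a*b).sum())
    Rm=np.array([[np.cos(th),-np.sin(th)],[np.sin(th),np.cos(th)]]); t=w.mean(0)-Rm@g.mean(0)
    print(np.degrees(th),t,'\n',(w-(g@Rm.T+t))*1000); return th,t
kab(g,w);kab(gs,ws);th,t=kab(np.r_[g,gs],np.r_[w,ws])
for n,f,bt in(('top',ft,(190,200,215,232)),('side',fs,(195,225,262,268))):
    for c,fn in(('or',orange),('red',red)):
        p,s=cen(f,bt,fn); print(n,c,p,s)
Rm=np.array([[np.cos(th),-np.sin(th)],[np.sin(th),np.cos(th)]])
G=lambda p:(Rm.T@(p[:2]-t))*1000
o=two(ft,cen(ft,(190,200,215,232),orange)[0],fs,cen(fs,(195,225,262,268),orange)[0]);print('rider',o,G(o[0]))
o=two(ft,cen(ft,(190,200,215,232),red)[0],fs,cen(fs,(195,225,262,268),red)[0]);print('red',o,G(o[0]))
# vial cap top & bits
wh=lambda r,g,b:(np.minimum(np.minimum(r,g),b)>200)*1.
pt=np.array([212,408])/6+[186,138]; ps=np.array([323,84])/3.5+[145,200]
print('vialcap',onz(ft,*pt,.072),onz(fs,*ps,.072),G(onz(ft,*pt,.072)),G(onz(fs,*ps,.072)))
pk=np.array([207,285])/6+[186,138];print('knob',G(onz(ft,*pk,.08)))
# tray mask
im=cv2.cvtColor(ft['img'],cv2.COLOR_RGB2HSV); m=cv2.inRange(im,(95,130,60),(125,255,255)); m[:205]=0;m[262:]=0;m[:,:315]=0;m[:,385:]=0
c=max(cv2.findContours(m,0,2)[0],key=cv2.contourArea); r=cv2.minAreaRect(c); bp=cv2.boxPoints(r); print('tray',r,[onz(ft,*p,.07)[:2] for p in bp],[onz(ft,*p,.0)[:2] for p in bp])
pv=np.array([632-360,377-250])/6+[315,205];print('trayvial',onz(ft,*pv,.064))
E
```

```text
6.354977398219527 [0.6369 0.2253] 
 [[ 0.2942  0.0985]
 [-0.2645 -0.3186]
 [-0.7394 -0.6862]
 [ 0.7097  0.9063]]
6.243506189793722 [0.6283 0.2348] 
 [[-0.3946 -1.6704]
 [-3.2937  1.3864]
 [ 3.6883  0.284 ]]
6.129194469393306 [0.6332 0.2293] 
 [[ 3.6169 -3.3532]
 [ 3.6066 -3.7102]
 [ 2.7204 -5.3914]
 [ 4.7179 -3.7389]
 [-5.4203  4.1406]
 [-8.2506  6.5627]
 [-0.9909  5.4904]]
top or [201.9754 218.7347] 2314.0
top red [198.608  211.0463] 324.0
side or [234.1954 245.6645] 5344.0
side red [232.6539 246.6644] 2199.0
rider (array([0.4913, 0.2642, 0.0516]), np.float64(0.0014368257495229173)) [-137.3619   49.8591]
red (array([0.509 , 0.2702, 0.0493]), np.float64(0.028868292394183065)) [-119.0807   53.9576]
vialcap [0.5351 0.19   0.072 ] [0.5328 0.195  0.072 ] [-101.7408  -28.5461] [-103.4567  -23.3919]
knob [-25.9786 -33.9085]
tray ((346.7771301269531, 232.44850158691406), (35.370304107666016, 47.39094161987305), 72.75853729248047) [array([ 0.4676, -0.1684]), array([ 0.5172, -0.3378]), array([ 0.3916, -0.3692]), array([ 0.3436, -0.2022])] [array([ 0.4777, -0.1753]), array([ 0.5298, -0.3529]), array([ 0.398 , -0.3858]), array([ 0.3478, -0.2107])]
trayvial [ 0.4525 -0.3213  0.064 ]
```

```bash
cat > fit.py <<'E'
from meas import *
from scipy.optimize import least_squares
ft,fs=grab('top'),grab('side')
C=lambda x,y:(np.array([x,y])+.5)/6-.5+[186,138]
S=lambda x,y:(np.array([x,y])+.5)/3.5-.5+[145,200]
ot=cen(ft,(190,200,215,232),orange)[0]; os_=cen(fs,(236-10,225,262,268),orange)[0]
def res(p,split=False):
    th,x,y,rx,vx,vy=p[:6]; Rm=rot([np.cos(th/2),0,0,np.sin(th/2)])
    W=lambda a,b,c:Rm@np.array([a,b,c])+[x,y,0]
    P=[(ft,C(45,65),(.15,.07,.012)),(ft,C(257,40),(.15,-.07,.012)),(ft,C(90,545),(-.17,.07,.006)),(ft,C(307,515),(-.17,-.07,0)),
       (ft,C(210,190),(.04,-.025,.055)),
       (fs,S(12,135),(.15,.07,.006)),(fs,S(340,235),(-.17,.07,0)),(fs,S(422,142),(-.17,-.07,.006)),
       (ft,ot,(rx,.05,.052)),(fs,os_,(rx,.05,.052)),(ft,C(212,408),(vx,vy,.073)),(fs,S(323,84),(vx,vy,.073))]
    e=np.array([proj(f,W(*g))-u for f,u,g in P]); return e if split else e.ravel()
r=least_squares(res,[.11,.637,.228,-.14,-.1,-.025],loss='soft_l1')
E
python3 - <<'E'
from fit import *
p=r.x; print(np.degrees(p[0]),p[1:]); print(res(p,True)); print(ot,os_)
th,x,y=p[:3];Rm=rot([np.cos(th/2),0,0,np.sin(th/2)])
G=lambda q:(Rm.T@(q-[x,y,0]))*1000
print('vial world',Rm@[p[4],p[5],.012]+[x,y,0])
print('red top',G(onz(ft,*C(75,432),.030)),G(onz(ft,*C(110,433),.028)))
print('red side',G(onz(fs,*S(610-350,183),.030)),'line',G(onz(fs,*S(632-350,163),.028)))
for q in((-.02,-.025,.08),(-.09,.062,.034),(-.026,.0,.0365)): print(proj(ft,Rm@q+[x,y,0])*6+2.5-[1116,828],(proj(fs,Rm@q+[x,y,0])-[145,200])*3.5+[351.25,1.25])
sm=cen(fs,(212,245,226,262),red); tm=cen(ft,(194,204,203,215),red);print(sm,tm)
E
```

```text
6.216791122151734 [ 0.6385  0.2266 -0.1416 -0.1057 -0.0228]
[[ 0.1888  0.0401]
 [ 0.0871 -0.0107]
 [ 0.0852 -0.0247]
 [ 0.5267  0.6735]
 [-2.4063 -0.0522]
 [-0.073   0.0959]
 [-1.2696  0.7054]
 [ 0.2234  0.1899]
 [ 0.9491 -0.1388]
 [ 0.2343 -0.7537]
 [-0.3013  0.1612]
 [ 0.0135 -0.595 ]]
[201.969  218.7355] [234.128  245.5987]
vial world [0.5359 0.1925 0.012 ]
red top [-100.8886   68.9855   30.    ] [-103.8832   47.4183   28.    ]
red side [-103.2651   69.4173   30.    ] line [-101.0253   35.6323   28.    ]
[198.6371 271.3939] [586.15    51.4305]
[ 83.2383 412.6826] [600.7848 169.8012]
[170.8173 301.8766] [579.0343 111.9593]
(array([219.  , 251.52]), np.float64(150.0)) (array([198.4161, 209.5186]), np.float64(322.0))
```

>>> drive_tool --series '[[[0,0,0],[0,0,4.4],0],[[0.01,-0.015,0],[0,0,4.4],0],[[0.0212,-0.0305,0],[0,0,0],0],[[0.0212,-0.0305,0],[0,0,0],0],[[0.0212,-0.0305,0],[0,0,0],0],[[0.0212,-0.0305,0],[0,0,0],0],[[0.0212,-0.0305,0],[0,0,0],0],[[0.0212,-0.0305,0],[0,0,0],0],[[0.0212,-0.0305,0],[0,0,0],0],[[0.0212,-0.0305,0],[0,0,0],0],[[0.0212,-0.0305,0],[0,0,0],0],[[0.0212,-0.0305,0],[0,0,0],0],[[0.0212,-0.0305,0],[0,0,0],0],[[0.0212,-0.0305,0],[0,0,0],0],[[0.0212,-0.0305,0],[0,0,0],0],[[0.0212,-0.0305,0],[0,0,0],0],[[0.0212,-0.0305,0],[0,0,0],0],[[0.0212,-0.0305,0],[0,0,0],0],[[0.0212,-0.0305,0],[0,0,0],0],[[0,0,0],[0,0,0],0]]'

```text
t: 1.97
tcp_pos: [0.4538, 0.0449, 0.2504]
orientation: [-0.001, 0.998, 0.057, 0.001]
contact_force: [-0.3, -0.1, -0.4]
finger_gap: 0.0851
finger_force: 0.0
```

```bash
cat > go.py <<'E'
# usage: go.py x y z yaw_deg -> remaining shift along the tool's axes
import sys; from meas import *
s=ctrl.state(); Rm=rot(s['orientation']); q=np.array([float(a) for a in sys.argv[1:4]])
yaw=np.degrees(np.arctan2(Rm[1,0],Rm[0,0])); c,sn=np.cos(np.radians(6.2)),np.sin(np.radians(6.2))
g=np.array([[c,sn],[-sn,c]])@(s['tcp_pos'][:2]-[.6385,.2266])*1000
print('t',round(s['t'],2),'tcp',s['tcp_pos'],'yaw',yaw,'gauge',g,'F',s['contact_force'],'gap',s['finger_gap'],s['finger_force'],'q',s['joint_pos'])
print('tool shift',Rm.T@(q-s['tcp_pos']),'turn z',-(float(sys.argv[4])-yaw))
E
python3 go.py .536 .1925 .05 6.2
```

```text
t 1.97 tcp [0.4538 0.0449 0.2504] yaw 6.50618559912095 gauge [-203.2897 -160.6827] F [-0.3278 -0.1192 -0.3933] gap 0.08510751718698278 0.0 q [-0.149   0.0858  1.7472  0.003   1.3071  1.3074]
tool shift [ 0.098  -0.1368  0.201 ] turn z 0.30618559912094945
```

>>> drive_tool --series '[[[0.0196,-0.0274,0],[0,0,0.3],0],[[0.0196,-0.0274,0],[0,0,0],0],[[0.0196,-0.0274,0],[0,0,0],0],[[0.0196,-0.0274,0],[0,0,0],0],[[0.0196,-0.0272,0],[0,0,0],0],[[0,0,0.03],[0,0,0],0.2],[[0,0,0.03],[0,0,0],0.2],[[0,0,0.03],[0,0,0],0.2],[[0,0,0.03],[0,0,0],0.2],[[0,0,0],[0,0,0],0.2],[[0,0,0],[0,0,0],0.2]]'

```text
t: 2.88
tcp_pos: [0.5338, 0.1854, 0.1292]
orientation: [0.0, 0.999, 0.051, -0.002]
contact_force: [0.0, 0.7, 0.7]
finger_gap: 0.0682
finger_force: 0.0
```

```bash
python3 go.py .536 .1925 .05 6.2
python3 - <<'E'
from h import *
a=grab('top')['img'][180:240,180:250,::-1];b=grab('side')['img'][190:270,190:280,::-1]
o=np.zeros((480,800,3),np.uint8);A=cv2.resize(a,(400,343),interpolation=2);B=cv2.resize(b,(400,356),interpolation=2);o[:343,:400]=A;o[:356,400:]=B
cv2.imwrite('pics/c1.png',o)
E
```

```text
t 2.88 tcp [0.5338 0.1854 0.1292] yaw 5.88720923301208 gauge [-108.5013  -29.6649] F [0.0465 0.7078 0.6682] gap 0.06818478743042518 0.0 q [ 0.137   0.3955  1.6565 -0.0001  1.0939  1.605 ]
tool shift [ 0.0032 -0.0069  0.0792] turn z -0.31279076698791997
```

View pics/c1.png

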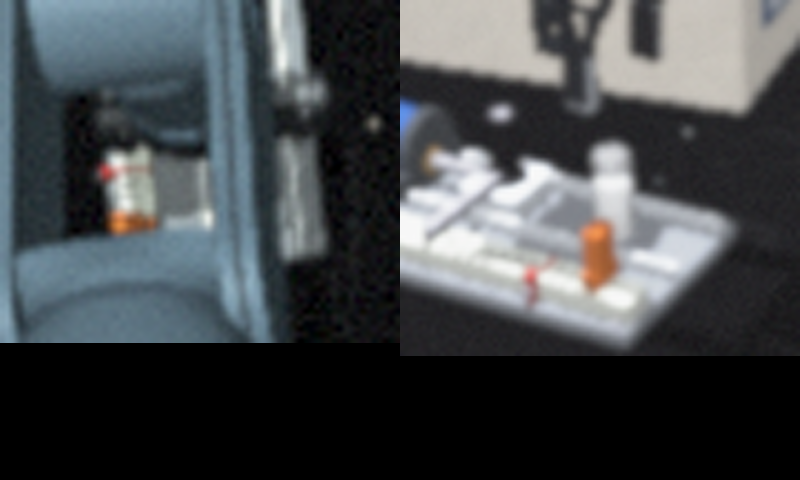

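The gripper is above the vial (side crop: cap at (613,155), near finger at (580,100)). I'll centre it and descend.

>>> drive_tool --series '[[[0.003,-0.007,0],[0,0,-0.3],0.2],[[0,0,0.02],[0,0,0],0.2],[[0,0,0.02],[0,0,0],0.2],[[0,0,0.02],[0,0,0],0.2],[[0,0,0.019],[0,0,0],0.2],[[0,0,0],[0,0,0],0.2],[[0,0,0],[0,0,0],0.5],[[0,0,0],[0,0,0],0.8],[[0,0,0],[0,0,0],1],[[0,0,0],[0,0,0],1],[[0,0,0],[0,0,0],1],[[0,0,0],[0,0,0],1],[[0,0,0],[0,0,0],1],[[0,0,0],[0,0,0],1]]'

```text
t: 4.15
tcp_pos: [0.5386, 0.1936, 0.0533]
orientation: [-0.0, 0.999, 0.054, 0.002]
contact_force: [-0.4, 0.5, 7.8]
finger_gap: 0.0227
finger_force: 58.6
```

```bash
python3 go.py .424 -.245 .16 16.3
```

```text
t 4.15 tcp [0.5386 0.1936 0.0533] yaw 6.19662702644194 gauge [-102.8869  -22.0665] F [-0.4069  0.4628  7.755 ] gap 0.02271189111536091 58.59053671360016 q [0.15   0.4972 1.7145 0.0003 0.9262 1.6125]
tool shift [-0.1609  0.4236 -0.1074] turn z -10.103372973558061
```

>>> drive_tool --series '[[[0,0,-0.02],[0,0,0],1],[[0,0,-0.035],[0,0,0],1],[[0,0,-0.035],[0,0,0],1],[[0,0,-0.035],[0,0,0],1],[[-0.03,0.01,0],[0,0,0],1],[[-0.03,0.01,0],[0,0,0],1],[[-0.03,0.01,0],[0,0,0],1],[[-0.006,0.0328,0],[0,0,0],1],[[-0.006,0.0328,0],[0,0,0],1],[[-0.006,0.0328,0],[0,0,0],1],[[-0.006,0.0328,0],[0,0,0],1],[[-0.006,0.0328,0],[0,0,0],1],[[-0.006,0.0328,0],[0,0,0],1],[[-0.006,0.0328,0],[0,0,0],1],[[-0.006,0.0328,0],[0,0,0],1],[[-0.006,0.0328,0],[0,0,0],1],[[-0.006,0.0328,0],[0,0,0],1],[[-0.006,0.0328,0],[0,0,0],1],[[0,0.02,0],[0,0,0],1]]'

```text
t: 5.73
tcp_pos: [0.4259, -0.2354, 0.1771]
orientation: [0.001, 0.999, 0.053, 0.0]
contact_force: [0.8, -0.6, 0.2]
finger_gap: 0.0225
finger_force: 59.0
```

```bash
python3 go.py .424 -.245 .16 16.3
python3 - <<'E'
from h import *
f=grab('side');g=grab('top')
o=np.zeros((480,800,3),np.uint8)
o[:400,:400]=cv2.resize(f['img'][120:220,300:400,::-1],(400,400),interpolation=2)
o[:400,400:]=cv2.resize(g['img'][180:265,310:395,::-1],(400,400),interpolation=2)
cv2.imwrite('pics/c2.png',o)
E
```

```text
t 5.73 tcp [ 0.4259 -0.2354  0.1771] yaw 6.094483994033685 gauge [-261.2002 -436.3003] F [ 0.8304 -0.6098  0.1705] gap 0.02254361062107612 58.955841064453125 q [-0.7338  0.2095  1.7909 -0.0011  1.1392  0.7311]
tool shift [-0.003   0.0093  0.0171] turn z -10.205516005966317
```

View pics/c2.png

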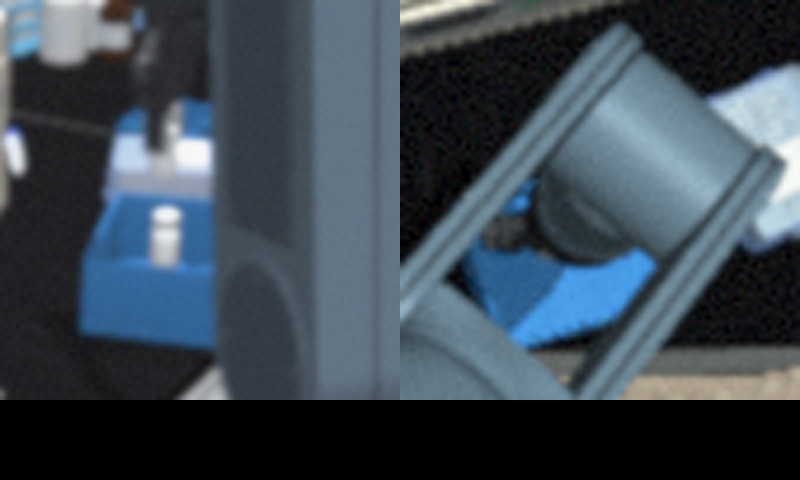

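The tray vial stands at side crop (165,240), and the gripper with our vial is above the tray's left half. I'll align and lower.

>>> drive_tool --series '[[[-0.002,0.009,0],[0,0,-5],1],[[0,0,0],[0,0,-5.2],1],[[0,0,0.03],[0,0,0],1],[[0,0,0.03],[0,0,0],1],[[0,0,0.03],[0,0,0],1],[[0,0,0.015],[0,0,0],1],[[0,0,0.01],[0,0,0],1],[[0,0,0],[0,0,0],1],[[0,0,0],[0,0,0],1],[[0,0,0],[0,0,0],1]]'

```text
t: 6.67
tcp_pos: [0.4264, -0.2416, 0.0626]
orientation: [0.001, 0.99, 0.143, 0.001]
contact_force: [-0.3, 0.3, -0.7]
finger_gap: 0.0227
finger_force: 58.9
```

```bash
python3 go.py .424 -.245 .0443 16.3
```

```text
t 6.67 tcp [ 0.4264 -0.2416  0.0626] yaw 16.41888536316789 gauge [-261.4166 -442.5986] F [-0.2978  0.2899 -0.6832] gap 0.022694510090027646 58.929532170295715 q [-0.7436  0.3677  1.9107  0.0001  0.8608  0.5406]
tool shift [-0.0033  0.0025  0.0183] turn z 0.118885363167891
```

>>> drive_tool --series '[[[-0.003,0.002,0.006],[0,0,0],1],[[0,0,0.005],[0,0,0],1],[[0,0,0.003],[0,0,0],1],[[0,0,0.002],[0,0,0],1],[[0,0,0],[0,0,0],1],[[0,0,0.001],[0,0,0],1],[[0,0,0],[0,0,0],1]]'

```text
t: 7.25
tcp_pos: [0.4232, -0.244, 0.0444]
orientation: [0.0, 0.99, 0.143, -0.0]
contact_force: [0.1, 0.2, 0.8]
finger_gap: 0.0225
finger_force: 59.2
```

>>> drive_tool --series '[[[0,0,0.001],[0,0,0],1],[[0,0,0.001],[0,0,0],1],[[0,0,0],[0,0,0],1]]'

```text
t: 7.5
tcp_pos: [0.4234, -0.2441, 0.0442]
orientation: [0.0, 0.99, 0.143, 0.0]
contact_force: [-4.9, 4.2, 19.1]
finger_gap: 0.0224
finger_force: 61.4
```

>>> drive_tool --series '[[[0,0,-0.0015],[0,0,0],1],[[0,0,0],[0,0,0],1],[[0,0,0],[0,0,0],0.65],[[0,0,0],[0,0,0],0.55],[[0,0,0],[0,0,0],0.45],[[0,0,0],[0,0,0],0.4],[[0,0,0],[0,0,0],0.4],[[0,0,-0.01],[0,0,0],0.4],[[0,0,-0.02],[0,0,0],0.4],[[0,0,-0.03],[0,0,0],0.4],[[0,0,-0.03],[0,0,0],0.4],[[0,0,-0.03],[0,0,0],0.4],[[0,0,-0.02],[0,0,0],0.4],[[0,0,0],[0,0,0],0.4]]'

```text
t: 8.67
tcp_pos: [0.4253, -0.2458, 0.1892]
orientation: [0.004, 0.99, 0.143, 0.003]
contact_force: [0.2, -1.2, -0.5]
finger_gap: 0.0513
finger_force: 0.0
```

```bash
python3 go.py .46 .18 .18 6.2
python3 - <<'E'
from h import *
f=grab('side');g=grab('top')
o=np.zeros((480,800,3),np.uint8)
o[:400,:400]=cv2.resize(f['img'][120:220,300:400,::-1],(400,400),interpolation=2)
o[:400,400:]=cv2.resize(g['img'][180:265,310:395,::-1],(400,400),interpolation=2)
cv2.imwrite('pics/c3.png',o)
E
```

```text
t 8.67 tcp [ 0.4253 -0.2458  0.1892] yaw 16.407399323976694 gauge [-262.979  -446.5847] F [ 0.2336 -1.1587 -0.5457] gap 0.051335748677157816 0.0 q [-0.7516  0.2004  1.7696  0.      1.1622  0.5329]
tool shift [ 0.1535 -0.3987  0.0067] turn z 10.207399323976695
```

View pics/c3.png

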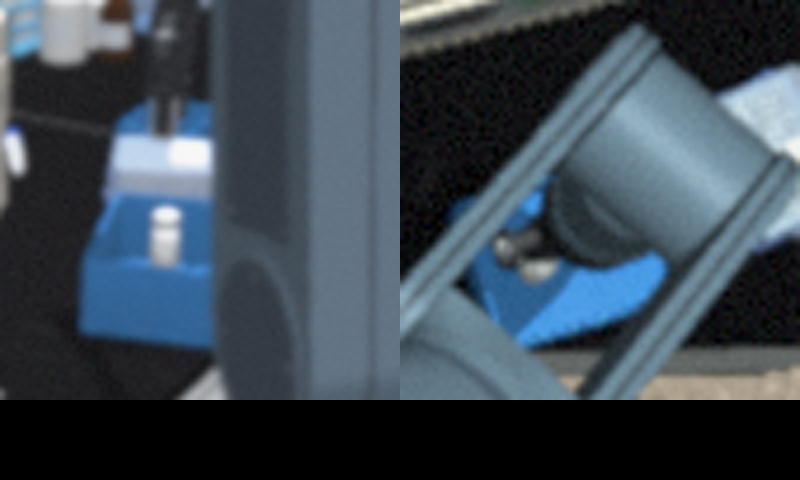

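In the side crop a vial stands at (165,240). In the top crop the placed vial's cap is at about (540,268), beside the finger. I'll check both properly once the arm is clear. Next is the rider.

>>> drive_tool --series '[[[0,0,0],[0,0,5.1],1],[[0,0,0],[0,0,5.1],1],[[0.0055,-0.033,0],[0,0,0],1],[[0.0055,-0.033,0],[0,0,0],1],[[0.0055,-0.033,0],[0,0,0],1],[[0.0055,-0.033,0],[0,0,0],1],[[0.0055,-0.033,0],[0,0,0],1],[[0.0055,-0.033,0],[0,0,0],1],[[0.0055,-0.033,0],[0,0,0],1],[[0.0055,-0.033,0],[0,0,0],1],[[0.0055,-0.033,0],[0,0,0],1],[[0.0055,-0.033,0],[0,0,0],1],[[0.0055,-0.033,0],[0,0,0],1],[[0.0055,-0.033,0],[0,0,0],1],[[0.0055,-0.033,0],[0,0,0],1],[[0.0055,-0.033,0],[0,0,0],1],[[0.0055,-0.033,0],[0,0,0],1],[[0,0,0],[0,0,0],1]]'

```text
t: 10.27
tcp_pos: [0.4507, 0.2617, 0.1822]
orientation: [-0.001, 0.998, 0.056, -0.001]
contact_force: [-0.7, 0.3, 0.9]
finger_gap: -0.0002
finger_force: 0.0
```

```bash
python3 go.py .4542 .2569 .065 6.2
python3 - <<'E'
from meas import *
f=grab('side');g=grab('top')
print(proj(f,(.4235,-.245,.06)),proj(f,(.454,-.32,.06)),proj(g,(.4235,-.245,.064)))
o=np.zeros((560,800,3),np.uint8)
o[:400,:400]=cv2.resize(f['img'][120:220,300:400,::-1],(400,400),interpolation=2)
o[:400,400:]=cv2.resize(g['img'][180:265,310:395,::-1],(400,400),interpolation=2)
cv2.imwrite('pics/c4.png',o)
E
```

```text
t 10.27 tcp [0.4507 0.2617 0.1822] yaw 6.416512383458765 gauge [-182.9506   55.2203] F [-0.7429  0.3443  0.9159] gap -0.0002498153281184246 0.0 q [0.3104 0.2651 1.7022 0.0026 1.176  1.7682]
tool shift [0.0032 0.0054 0.1172] turn z 0.216512383458765
[339.8428 182.1547] [341.1691 173.3099] [340.0134 234.3654]
```

View pics/c4.png

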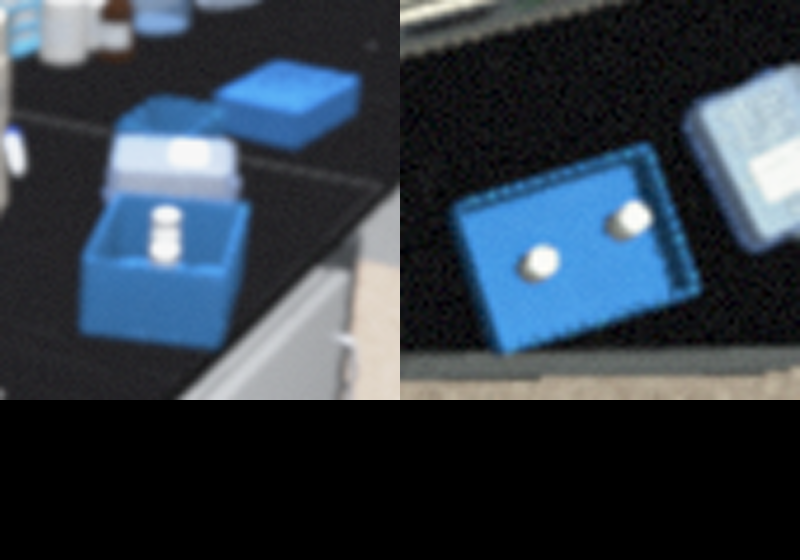

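Both vials stand in the tray, at top crop (541,262) and (632,218). Now down behind the rider.

>>> drive_tool --series '[[[0.003,0.005,0],[0,0,0.2],1],[[0,0,0.03],[0,0,0],1],[[0,0,0.03],[0,0,0],1],[[0,0,0.03],[0,0,0],1],[[0,0,0.02],[0,0,0],1],[[0,0,0.007],[0,0,0],1],[[0,0,0],[0,0,0],1],[[0,0,0],[0,0,0],1]]'

```text
t: 11.03
tcp_pos: [0.4559, 0.2514, 0.0672]
orientation: [0.0, 0.999, 0.052, -0.0]
contact_force: [0.4, -0.4, 1.6]
finger_gap: 0.0002
finger_force: 0.0
```

```bash
python3 go.py .586 .2712 .065 6.2
python3 - <<'E'
from meas import *
f=grab('side'); print(cen(f,(195,215,262,268),orange),cen(f,(210,243,228,264),red))
E
```

```text
t 11.03 tcp [0.4559 0.2514 0.0672] yaw 5.90903887913236 gauge [-178.8742   44.3988] F [ 0.4003 -0.4313  1.6104] gap 0.00019347777575614485 0.0 q [ 0.2896  0.4056  1.8306 -0.0002  0.9054  1.7574]
tool shift [ 0.1315 -0.0063  0.0022] turn z -0.2909611208676406
(array([234.1325, 247.0142]), np.float64(6106.0)) (array([218.7705, 252.0068]), np.float64(292.0))
```

>>> drive_tool --series '[[[0,-0.006,0.001],[0,0,-0.3],1],[[0.008,0,0],[0,0,0],1],[[0.01,0,0],[0,0,0],1],[[0.01,0,0],[0,0,0],1],[[0.01,0,0],[0,0,0],1],[[0.01,0,0],[0,0,0],1],[[0.01,0,0],[0,0,0],1],[[0.01,0,0],[0,0,0],1],[[0.01,0,0],[0,0,0],1],[[0.01,0,0],[0,0,0],1],[[0.01,0,0],[0,0,0],1],[[0.006,0,0],[0,0,0],1],[[0.004,0,0],[0,0,0],1],[[0.002,0,0],[0,0,0],1],[[0,0,0],[0,0,0],1]]'

```text
t: 12.33
tcp_pos: [0.5645, 0.2705, 0.0657]
orientation: [-0.0, 0.998, 0.055, 0.0]
contact_force: [-0.1, 0.3, -0.4]
finger_gap: -0.0003
finger_force: 0.0
```

```bash
python3 go.py .586 .2712 .065 6.2
python3 - <<'E'
from meas import *
f=grab('side'); print(cen(f,(165,215,262,268),orange),cen(f,(212,243,226,264),red))
E
```

```text
t 12.33 tcp [0.5645 0.2705 0.0657] yaw 6.292529785041033 gauge [-68.8557  51.5888] F [-0.0587  0.2997 -0.3942] gap -0.0003197322683476396 0.0 q [ 0.2689  0.5602  1.5594 -0.      1.0216  1.7299]
tool shift [0.0215 0.0016 0.0007] turn z 0.09252978504103293
(array([205.491 , 240.8372]), np.float64(3619.0)) (array([218.6327, 251.75  ]), np.float64(392.0))
```

>>> drive_tool --series '[[[0.006,0,0],[0,0,0],1],[[0.005,0,0],[0,0,0],1],[[0.003,0,0],[0,0,0],1],[[0.002,0,0],[0,0,0],1],[[0,0,0],[0,0,0],1]]'

```text
t: 12.8
tcp_pos: [0.5805, 0.2723, 0.0658]
orientation: [-0.0, 0.998, 0.055, 0.0]
contact_force: [0.6, -0.1, -0.7]
finger_gap: 0.0001
finger_force: 0.0
```

>>> drive_tool --series '[[[0.001,0,0],[0,0,0],1],[[0.001,0,0],[0,0,0],1]]'

```text
t: 12.97
tcp_pos: [0.5818, 0.2724, 0.0659]
orientation: [0.0, 0.998, 0.055, -0.0]
contact_force: [-1.4, 0.6, 0.8]
finger_gap: -0.0002
finger_force: 0.8
```

>>> drive_tool --series '[[[0.001,0,0],[0,0,0],1],[[0.001,0,0],[0,0,0],1]]'

```text
t: 13.13
tcp_pos: [0.5838, 0.2726, 0.0658]
orientation: [0.0, 0.998, 0.055, -0.0]
contact_force: [-1.6, -0.7, -0.8]
finger_gap: 0.0002
finger_force: 0.8
```

```bash
python3 go.py .586 .2712 .065 6.2
python3 - <<'E'
from meas import *
f=grab('side'); print(cen(f,(165,215,262,268),orange),cen(f,(212,243,226,264),red))
c,s=np.cos(np.radians(6.2)),np.sin(np.radians(6.2))
for rx in(-.0305,-.035,-.04): print(proj(f,(.6385+c*rx-s*.05,.2266+s*rx+c*.05,.052)))
E
```

```text
t 13.13 tcp [0.5838 0.2726 0.0658] yaw 6.302605627855535 gauge [-49.4098  51.6798] F [-1.5833 -0.6802 -0.8468] gap 0.0002367546426916216 0.7562007039086893 q [ 0.2641  0.5877  1.5076 -0.      1.0465  1.7249]
tool shift [0.002  0.0017 0.0008] turn z 0.10260562785553518
(array([199.8821, 239.206 ]), np.float64(3010.0)) (array([218.7682, 251.9862]), np.float64(289.0))
[200.4713 235.51  ]
[201.7949 235.874 ]
[203.2702 236.2798]
```

>>> drive_tool --series '[[[0.001,0,0],[0,0,0],1],[[0.001,0,0],[0,0,0],1]]'

```text
t: 13.35
tcp_pos: [0.5856, 0.2728, 0.0658]
orientation: [0.0, 0.998, 0.055, -0.0]
contact_force: [-6.0, -0.6, 3.4]
finger_gap: 0.0004
finger_force: 2.9
```

>>> drive_tool --series '[[[0.001,0,0],[0,0,0],1],[[0,0,0],[0,0,0],1]]'

```text
t: 13.52
tcp_pos: [0.5856, 0.2728, 0.0658]
orientation: [0.0, 0.998, 0.055, -0.001]
contact_force: [-5.8, -2.1, 4.5]
finger_gap: -0.0002
finger_force: 3.0
```

>>> drive_tool --series '[[[0.001,0,0],[0,0,0],1],[[0,0,0],[0,0,0],1]]'

```text
t: 13.68
tcp_pos: [0.5857, 0.2729, 0.0658]
orientation: [0.0, 0.998, 0.055, -0.002]
contact_force: [-8.8, -2.2, 5.8]
finger_gap: -0.0003
finger_force: 4.3
```

The rider is at its stop: force is rising with no movement, and the TCP is at gauge x -47.5, as predicted. Now I'll withdraw, rise and measure the mark.

>>> drive_tool --series '[[[-0.005,0,0],[0,0,0],1],[[-0.02,0,0],[0,0,0],1],[[-0.02,0,0],[0,0,0],1],[[0,0.005,-0.03],[0,0,0],0.6],[[0,0.02,-0.03],[0,0,0],0.4],[[0,0.03,-0.03],[0,0,0],0.3],[[0,0.03,-0.02],[0,0,0],0.3],[[0,0,0],[0,0,0],0.3]]'

```text
t: 14.35
tcp_pos: [0.5567, 0.1803, 0.1809]
orientation: [0.001, 0.999, 0.054, 0.006]
contact_force: [0.8, 0.1, 1.6]
finger_gap: 0.0591
finger_force: 0.0
```

```bash
python3 - <<'E'
from meas import *
for n in('top','side'):
    fs=[grab(n) for _ in range(10)]; f=fs[0]; f['img']=np.mean([x['img'].astype(float) for x in fs],0); np.save(f'avg_{n}.npy',f,allow_pickle=True)
o=np.zeros((600,800,3),np.uint8)
a=np.load('avg_top.npy',allow_pickle=True).item()['img'];b=np.load('avg_side.npy',allow_pickle=True).item()['img']
o[:560,:350]=cv2.resize(a[180:236,188:223,::-1].astype(np.uint8),(350,560),interpolation=2)
o[:450,350:]=cv2.resize(b[225:270,185:230,::-1].astype(np.uint8),(450,450),interpolation=2)
cv2.imwrite('pics/c5.png',o)
E
python3 go.py .6159 .1996 .066 6.2
```

```text
t 15.35 tcp [0.5524 0.1842 0.1753] yaw 6.297408967347958 gauge [-90.1538 -32.8962] F [-0.4322  0.8412 -0.9344] gap 0.05985987883539647 0.0 q [ 0.1303  0.3744  1.5622 -0.      1.2049  1.5912]
tool shift [ 0.0648 -0.0084  0.1093] turn z 0.0974089673479579
```

View pics/c5.png

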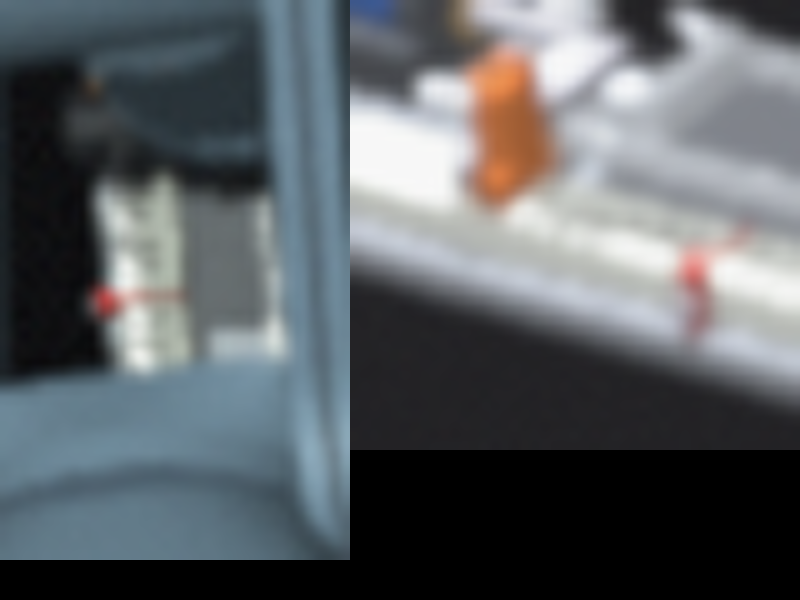

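Top crop: the red line runs from (115,298) to (180,296), with the block at (105,301). Side crop: the rider is against the pointer at (505,125), the red block at (692,268), and the line runs up to (750,232).

```bash
cat > mark.py <<'E'
from meas import *
th=np.radians(6.2);Rm=rot([np.cos(th/2),0,0,np.sin(th/2)]);t=np.array([.6385,.2266,0])
G=lambda q:(Rm.T@(q-t))*1000
W=lambda q:Rm@np.array(q)+t
E
python3 - <<'E'
from mark import *
T=np.load('avg_top.npy',allow_pickle=True).item();S=np.load('avg_side.npy',allow_pickle=True).item()
# per-column (top) red line row from redness over white rail
im=T['img'];red_=im[...,0]-im[...,1]
for u in range(198,207):
    w=np.clip(red_[205:214,u]-np.median(red_[204:215,u])-5,0,None)
    if w.sum()>10: v=(w*np.arange(205,214)).sum()/w.sum(); print('T',u,round(v,2),round(w.sum()),G(onz(T,u,v,.028)))
im=S['img'];red_=im[...,0]-im[...,1]
for v in range(246,261):
    r=red_[v,212:230]; w=np.clip(r-np.median(r)-8,0,None)
    if w.sum()>10: u=(w*np.arange(212,230)).sum()/w.sum(); print('S',v,round(u,2),round(w.sum()),G(onz(S,u,v,.028)))
print('rider side',cen(S,(190,225,212,248),orange),[proj(S,W((-.0305,.05,z))) for z in(.028,.056)])
print([ (m,proj(S,W((m,.062,.034))),proj(S,W((m,.038,.028))),proj(T,W((m,.05,.028))),proj(T,W((m,.065,.034)))) for m in(-.100,-.104)])
E
```

```text
T 198 209.61 256 [-100.5375   69.6944   28.    ]
T 199 209.71 172 [-101.4068   65.9579   28.    ]
T 200 209.62 72 [-101.5127   62.1548   28.    ]
T 201 209.28 42 [-100.6955   58.27     28.    ]
T 202 209.23 33 [-100.9869   54.4825   28.    ]
T 203 209.27 25 [-101.5823   50.722    28.    ]
T 204 209.24 22 [-101.9363   46.9401   28.    ]
T 205 209.23 23 [-102.3734   43.1658   28.    ]
S 247 223.95 10 [-100.0746   40.5163   28.    ]
S 248 223.58 24 [-101.969    45.1932   28.    ]
S 249 220.81 76 [-97.8888  52.6887  28.    ]
S 250 219.48 151 [-97.4088  58.416   28.    ]
S 251 218.98 199 [-98.9609  63.1269  28.    ]
S 252 218.79 216 [-101.2736   67.431    28.    ]
S 253 218.92 143 [-104.3508   71.327    28.    ]
S 254 219.27 87 [-107.9366   74.9377   28.    ]
S 255 219.48 62 [-111.1517   78.6851   28.    ]
S 256 219.53 55 [-113.9421   82.5954   28.    ]
S 257 219.32 49 [-116.1111   86.7634   28.    ]
S 258 219.07 21 [-118.1439   90.9572   28.    ]
rider side (array([200.168 , 237.2141]), np.float64(7496.0)) [array([201.2844, 242.8224]), array([200.3342, 234.2782])]
[(-0.1, array([219.3654, 249.0278]), array([224.4345, 246.5456]), array([203.1523, 208.8363]), array([198.9017, 209.0374])), (-0.104, array([220.5975, 249.379 ]), array([225.6498, 246.8867]), array([203.246 , 209.8645]), array([198.9936, 210.0699]))]
```

>>> drive_tool --series '[[[0.03,-0.004,0],[0,0,0.1],0.3],[[0.033,-0.004,0],[0,0,0],0.3],[[0,0,0.02],[0,0,0],0.3],[[0,0,0],[0,0,0],0.3],[[0,0,0],[0,0,0],0.3]]'

```text
t: 15.77
tcp_pos: [0.6129, 0.1988, 0.1537]
orientation: [0.0, 0.999, 0.054, -0.002]
contact_force: [-0.3, 0.3, 0.6]
finger_gap: 0.0597
finger_force: 0.0
```

```bash
python3 go.py .6213 .1996 .066 6.2
```

```text
t 15.77 tcp [0.6129 0.1988 0.1537] yaw 6.1967962731048445 gauge [-28.4786 -24.898 ] F [-0.2687  0.3073  0.5722] gap 0.05967805570753702 0.0 q [0.1408 0.5    1.4185 0.     1.2273 1.6034]
tool shift [0.0088 0.0001 0.0877] turn z -0.0032037268951556896
```

>>> drive_tool --series '[[[0.0088,0,0.01],[0,0,0],0.3],[[0,0,0.02],[0,0,0],0.3],[[0,0,0.025],[0,0,0],0.3],[[0,0,0.02],[0,0,0],0.3],[[0,0,0.01],[0,0,0],0.3],[[0,0,0],[0,0,0],0.3],[[0,0,0],[0,0,0],0.3]]'

```text
t: 16.35
tcp_pos: [0.623, 0.2, 0.0706]
orientation: [-0.0, 0.999, 0.054, -0.0]
contact_force: [0.2, 0.1, 0.1]
finger_gap: 0.0596
finger_force: 0.0
```

```bash
python3 go.py .6213 .1996 .066 6.2
```

```text
t 16.35 tcp [0.623  0.2    0.0706] yaw 6.198941903774308 gauge [-18.2613 -24.8022] F [0.1559 0.1293 0.064 ] gap 0.05957325321384662 0.0 q [0.1404 0.5973 1.4757 0.     1.0687 1.603 ]
tool shift [-0.0018  0.0002  0.0046] turn z -0.0010580962256918625
```

>>> drive_tool --series '[[[-0.0015,0,0.0035],[0,0,0],0.3],[[0,0,0],[0,0,0],0.3],[[0,0,0],[0,0,0],0.5],[[0,0,0],[0,0,0],0.7],[[0,0,0],[0,0,0],1],[[0,0,0],[0,0,0],1],[[0,0,0],[0,0,0],1],[[0,0,0],[0,0,0],1],[[0,0,0],[0,0,0],1]]'

```text
t: 17.1
tcp_pos: [0.6216, 0.202, 0.0681]
orientation: [-0.002, 0.999, 0.054, 0.001]
contact_force: [-1.4, 7.0, 3.9]
finger_gap: 0.0194
finger_force: 58.9
```

```bash
python3 go.py .6213 .1996 .066 6.2
```

```text
t 17.1 tcp [0.6216 0.202  0.0681] yaw 6.212038917823609 gauge [-19.4525 -22.6225] F [-1.407   7.0142  3.9259] gap 0.01940820406156146 58.897828459739685 q [0.1424 0.5978 1.4821 0.0033 1.0597 1.6031]
tool shift [-0.0006  0.0024  0.0021] turn z 0.012038917823608664
```

>>> drive_tool --series '[[[0,-0.002,0],[0,0,0],1],[[-0.002,0,0],[0,0,0],1],[[-0.004,0,0],[0,0,0],1],[[-0.004,0,0],[0,0,0],1],[[-0.005,0,0],[0,0,0],1],[[-0.005,0,0],[0,0,0],1],[[-0.005,0,0],[0,0,0],1],[[-0.005,0,0],[0,0,0],1],[[-0.005,0,0],[0,0,0],1],[[-0.005,0,0],[0,0,0],1],[[-0.005,0,0],[0,0,0],1],[[-0.005,0,0],[0,0,0],1],[[-0.004,0,0],[0,0,0],1],[[-0.003,0,0],[0,0,0],1],[[-0.003,0,0],[0,0,0],1],[[-0.002,0,0],[0,0,0],1],[[0,0,0],[0,0,0],1],[[0,0,0],[0,0,0],1]]'

```text
t: 18.6
tcp_pos: [0.5631, 0.1959, 0.0681]
orientation: [-0.001, 0.999, 0.054, 0.004]
contact_force: [8.0, 3.8, -0.9]
finger_gap: 0.0192
finger_force: 58.6
```

```bash
python3 go.py .6213 .1996 .066 6.2
cat > look.py <<'E'
from mark import *
import sys
fs=[grab('side') for _ in range(5)]; f=fs[0]; f['img']=np.mean([x['img'].astype(float) for x in fs],0)
print('orange',cen(f,(190,225,232,256),orange))
if len(sys.argv)>1:
    cv2.imwrite(sys.argv[1],cv2.resize(f['img'][225:270,190:240,::-1].astype(np.uint8),(600,540),interpolation=2))
c=cen(f,(190,225,232,256),orange)[0]
for m in(-.085,-.09,-.095,-.1,-.105): print(m,proj(f,W((m,.05,.047))))
print('ref zero',proj(f,W((-.0305,.05,.047))))
E
python3 look.py
```

```text
t 18.6 tcp [0.5631 0.1959 0.0681] yaw 6.176055176520943 gauge [-78.27   -22.3909] F [ 7.9569  3.7841 -0.8802] gap 0.019214945307607412 58.63635241985321 q [0.1474 0.5096 1.6447 0.001  0.9788 1.6099]
tool shift [0.0582 0.0026 0.0026] turn z -0.023944823479057575
orange (array([217.4151, 242.5877]), np.float64(7382.000000000001))
-0.085 [216.9155 241.5512]
-0.09 [218.4388 241.9734]
-0.095 [219.9672 242.3971]
-0.1 [221.501  242.8223]
-0.105 [223.04  243.249]
ref zero [200.6421 237.0444]
```

>>> drive_tool --series '[[[-0.003,0,0],[0,0,0],1],[[-0.003,0,0],[0,0,0],1],[[-0.003,0,0],[0,0,0],1],[[-0.0015,0,0],[0,0,0],1],[[0,0,0],[0,0,0],1],[[0,0,0],[0,0,0],1]]'

```text
t: 19.35
tcp_pos: [0.5531, 0.1948, 0.0681]
orientation: [-0.001, 0.999, 0.054, 0.005]
contact_force: [10.2, 4.7, -1.5]
finger_gap: 0.0197
finger_force: 58.7
```

```bash
python3 go.py .6213 .1996 .066 6.2;python3 look.py pics/c6.png
```

```text
t 19.35 tcp [0.5531 0.1948 0.0681] yaw 6.164921126596238 gauge [-88.3049 -22.386 ] F [10.2142  4.7325 -1.4621] gap 0.019730296988753178 58.74784290790558 q [0.148  0.4949 1.6712 0.001  0.9662 1.6106]
tool shift [0.0683 0.0026 0.0027] turn z -0.035078873403762145
orange (array([220.4173, 243.374 ]), np.float64(7450.599999999999))
-0.085 [216.9155 241.5512]
-0.09 [218.4388 241.9734]
-0.095 [219.9672 242.3971]
-0.1 [221.501  242.8223]
-0.105 [223.04  243.249]
ref zero [200.6421 237.0444]
```

View pics/c6.png

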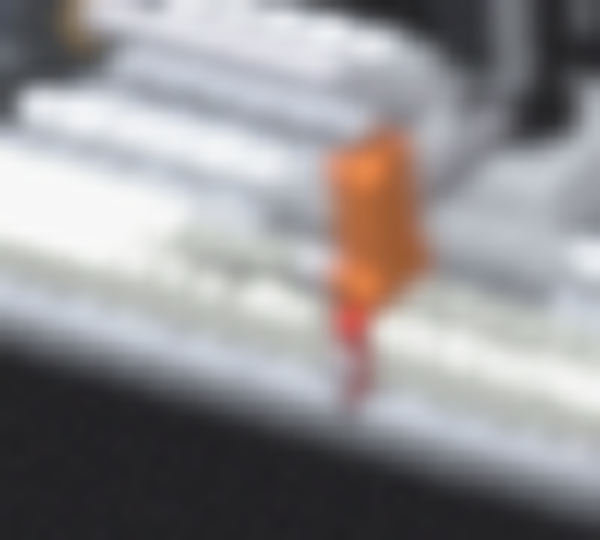

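The rider's lower edge (355,295) now stands almost over the red block (350,325) and is still slightly short. I'll cross-check in the top view numerically.

Run:
```python
from mark import *
fs=[grab('top') for _ in range(8)]; f=fs[0]; f['img']=np.mean([x['img'].astype(float) for x in fs],0); np.save('avg_top2.npy',f,allow_pickle=True)
im=f['img']; o=im[...,0]-im[...,2]
print('R-B');print(o[202:216,195:208].astype(int)); print('G-B');print((im[...,1]-im[...,2])[202:216,195:208].astype(int));print('G');print(im[202:216,195:208,1].astype(int))
i0=cv2.imread('pics/top0.png').astype(int)
print('init R-B rows');print((i0[...,2]-i0[...,0])[213:225,196:209])
for m in(-.098,-.101): print(m,[proj(f,W((m+d,.05,.068))) for d in(-.006,.006)],proj(f,W((m,.05,.028))))
print([proj(f,W((-.1416,.05,.068)))])
```

```text
R-B
[[ -2  -4  -5  -8  -6  -3  -4  -4  -4  -4  -7  -8 -13]
 [ -3  -2  -5  -8  -7  -3  -3  -2  -2  -2  -4  -4  -6]
 [ -2  -1  -5  -6  -4   2  11  19   8  -2  -5  -5  -4]
 [ -3  -4   5  13  20  29  44  61  39   2  -4  -6  -7]
 [  0   0  28  58  73  70  77  85  73  34  25   5  -8]
 [ -4   0  28  80 113 103 100 104  98  76  80  31  -5]
 [ -2   1  35  95 126 103  94  90  84  82  90  36  -5]
 [ -5   2  46 116 117  78  64  58  47  50  49  22  -5]
 [ -3   1  33  94  77  28  17  21  20  18  10   2  -8]
 [ -2  -2  13  40  21   7   3   3   2  -1  -8 -15 -22]
 [-14 -14 -12 -10 -13 -10  -8 -14 -19 -22 -27 -29 -34]
 [-25 -29 -29 -29 -28 -26 -26 -31 -34 -35 -36 -36 -37]
 [-33 -34 -34 -34 -35 -34 -35 -35 -36 -35 -38 -37 -39]
 [-35 -35 -34 -34 -35 -35 -35 -36 -36 -36 -35 -38 -38]]
G-B
[[ -2  -2   0   0   2   1  -1  -1  -1  -1  -1  -3  -6]
 [ -3  -2  -2   0   1   3   1   0   0   1   0  -1  -2]
 [ -2   0  -1   0   2   6   8   7   4   2  -1  -2  -1]
 [ -1  -3   1   5   9  14  19  24  14   1   0  -1  -1]
 [  0  -1   9  20  28  27  32  35  27  11   8   1  -1]
 [ -2  -2  10  33  47  42  40  42  38  29  30 
[... 1399 characters left out ...]
7]
 [ -8  -6  -1  10  22  26  15  15  10   2   2   0 -16]
 [ -3  -1  20  59 100 100  92  86  62  27  30   9 -16]
 [ -2  -1  22  77 129 132 131 135 122  80  86  31 -16]
 [  2   0  33  90 144 153 149 146 129 105 116  35 -14]
 [  0  -4  16  64 107 116 113 107  83  75  77  20 -15]
 [ -3  -1   1  24  37  38  41  31  30  29  27   6 -12]
 [ -3   0  -2  -3   1   3   5   4   5   5   2   3 -10]
 [ -3  -1  -5  -6  -8  -4  -1   2   2   1   2   1  -8]
 [ -1  -3  -1  -4  -7  -1   0   1   1   1   0   3  -7]]
-0.098 [array([201.1889, 207.9565]), array([200.904 , 204.7959])] [203.1055 208.3225]
-0.101 [array([201.2603, 208.7481]), array([200.9751, 205.5852])] [203.1757 209.0932]
[array([202.0883, 217.9206])]
```

Top view: the rider is at about gauge x -98.5 and the red line at about -101.3, so roughly 2.8 mm remains.

>>> drive_tool --series '[[[-0.0014,0,0],[0,0,0],1],[[-0.0014,0,0],[0,0,0],1],[[0,0,0],[0,0,0],1],[[0,0,0],[0,0,0],1]]'

```text
t: 20.33
tcp_pos: [0.5507, 0.1946, 0.0681]
orientation: [-0.001, 0.999, 0.054, 0.005]
contact_force: [9.9, 4.3, -2.9]
finger_gap: 0.0196
finger_force: 58.7
```

```bash
python3 go.py .6213 .1996 .066 6.2;python3 look.py pics/c7.png
python3 - <<'E'
from mark import *
fs=[grab('top') for _ in range(6)]; T=np.mean([x['img'].astype(float) for x in fs],0)
fs=[grab('side') for _ in range(6)]; S=np.mean([x['img'].astype(float) for x in fs],0)
o=np.zeros((600,800,3),np.uint8)
o[:400,:400]=cv2.resize(T[198:218,192:212,::-1].astype(np.uint8),(400,400),interpolation=2)
o[:500,400:]=cv2.resize(S[232:262,210:234,::-1].astype(np.uint8),(400,500),interpolation=2)
f=fs[0]
def dr(p,col): # draw predicted side-view points, shifted by the measured bias
    u,v=proj(f,W(p))-[.48,0]; cv2.circle(o,(int(400+(u-210+.5)*400/24),int((v-232+.5)*500/30)),2,col,-1)
for m,c in((-.0985,(255,0,0)),(-.1015,(0,255,0)),(-.1045,(255,0,255))):
    for y in(.062,.057,.05,.038): dr((m,y,.028 if y<.06 else .034),c)
cv2.imwrite('pics/c7.png',o)
E
```

```text
t 20.33 tcp [0.5507 0.1946 0.0681] yaw 6.162360606806269 gauge [-90.796  -22.3698] F [ 9.8865  4.3331 -2.9237] gap 0.019622634272867142 58.73510956764221 q [0.1482 0.4911 1.678  0.0011 0.9626 1.6108]
tool shift [0.0708 0.0026 0.0028] turn z -0.03763939319373133
orange (array([221.2231, 243.4988]), np.float64(7407.799999999999))
-0.085 [216.9155 241.5512]
-0.09 [218.4388 241.9734]
-0.095 [219.9672 242.3971]
-0.1 [221.501  242.8223]
-0.105 [223.04  243.249]
ref zero [200.6421 237.0444]
```

View pics/c7.png

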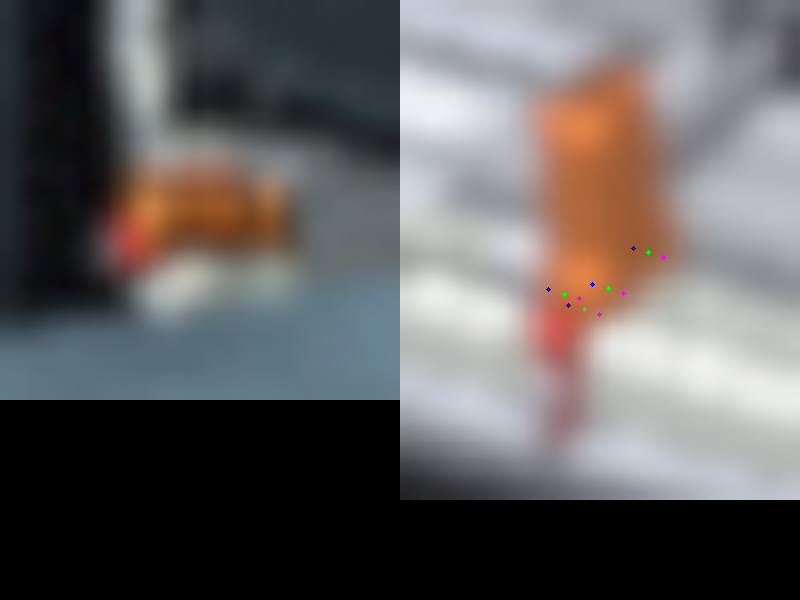

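The rider is at about -100.7 against the mark at about -101.4, so it is nearly level. I'll pull 0.7 mm more and hold for over a second.

>>> drive_tool --series '[[[-0.0007,0,0],[0,0,0],1],[[0,0,0],[0,0,0],1],[[0,0,0],[0,0,0],1],[[0,0,0],[0,0,0],1],[[0,0,0],[0,0,0],1],[[0,0,0],[0,0,0],1],[[0,0,0],[0,0,0],1],[[0,0,0],[0,0,0],1],[[0,0,0],[0,0,0],1],[[0,0,0],[0,0,0],1],[[0,0,0],[0,0,0],1],[[0,0,0],[0,0,0],1],[[0,0,0],[0,0,0],1],[[0,0,0],[0,0,0],1],[[0,0,0],[0,0,0],1],[[0,0,0],[0,0,0],1],[[0,0,0],[0,0,0],1]]'

```text
t: 22.6
tcp_pos: [0.5501, 0.1945, 0.0681]
orientation: [-0.001, 0.999, 0.054, 0.005]
contact_force: [10.5, 3.8, -3.1]
finger_gap: 0.0195
finger_force: 58.7
```

```bash
python3 go.py .6216 .202 .0681 6.2; python3 look.py | head -1
```

```text
t 22.6 tcp [0.5501 0.1945 0.0681] yaw 6.1606614184080755 gauge [-91.3092 -22.3768] F [10.4884  3.7854 -3.1143] gap 0.0194993893616644 58.72899413108826 q [0.1483 0.4903 1.6795 0.0011 0.9617 1.6109]
tool shift [0.0718 0.0002 0.0007] turn z -0.039338581591924715
orange (array([221.3672, 243.4799]), np.float64(7443.599999999999))
```

Now I'll ease home slowly (about 72 mm at about 5 mm per row), then check the force.

>>> drive_tool --series '[[[0.001,0,0],[0,0,0],1],[[0.003,0,0],[0,0,0],1],[[0.004,0,0],[0,0,0],1],[[0.004,0,0],[0,0,0],1],[[0.004,0,0],[0,0,0],1],[[0.004,0,0],[0,0,0],1],[[0.004,0,0],[0,0,0],1],[[0.004,0,0],[0,0,0],1],[[0.004,0,0],[0,0,0],1],[[0.004,0,0],[0,0,0],1],[[0.004,0,0],[0,0,0],1],[[0.004,0,0],[0,0,0],1],[[0.004,0,0],[0,0,0],1],[[0.004,0,0],[0,0,0],1],[[0.004,0,0],[0,0,0],1],[[0.004,0,0],[0,0,0],1],[[0.004,0,0],[0,0,0],1],[[0.003,0,0],[0,0,0],1],[[0.002,0,0],[0,0,0],1],[[0,0,0],[0,0,0],1]]'

```text
t: 24.52
tcp_pos: [0.616, 0.2016, 0.068]
orientation: [-0.0, 0.999, 0.054, 0.002]
contact_force: [3.1, 3.3, 5.3]
finger_gap: 0.0201
finger_force: 59.3
```

```bash
python3 go.py .6216 .202 .0681 6.2; python3 look.py | head -1
```

```text
t 24.52 tcp [0.616  0.2016 0.068 ] yaw 6.189677937962092 gauge [-25.092  -22.4589] F [3.1162 3.2502 5.2741] gap 0.02006363762991804 59.294235706329346 q [0.1441 0.5888 1.499  0.0007 1.0499 1.6065]
tool shift [ 0.0056  0.0002 -0.    ] turn z -0.01032206203790853
orange (array([221.3015, 243.5154]), np.float64(7198.0))
```

>>> drive_tool --series '[[[0.002,0,0],[0,0,0],1],[[0.0015,0,0],[0,0,0],1],[[0.001,0,0],[0,0,0],1],[[0,0,0],[0,0,0],1]]'

```text
t: 25.1
tcp_pos: [0.62, 0.202, 0.0681]
orientation: [-0.0, 0.999, 0.054, 0.002]
contact_force: [2.6, 4.2, 6.5]
finger_gap: 0.0196
finger_force: 59.4
```

>>> drive_tool --series '[[[0.001,0,0],[0,0,0],1],[[0,0,0],[0,0,0],1]]'

```text
t: 25.27
tcp_pos: [0.6209, 0.2021, 0.0681]
orientation: [-0.0, 0.999, 0.054, 0.001]
contact_force: [2.4, 3.6, 6.5]
finger_gap: 0.0199
finger_force: 59.4
```

>>> drive_tool --series '[[[0.001,0,0],[0,0,0],1],[[0,0,0],[0,0,0],1]]'

```text
t: 25.43
tcp_pos: [0.6215, 0.2022, 0.068]
orientation: [-0.0, 0.999, 0.054, 0.001]
contact_force: [1.5, 3.0, 7.8]
finger_gap: 0.02
finger_force: 59.6
```

>>> drive_tool --series '[[[0.001,0,0],[0,0,0],1],[[0,0,0],[0,0,0],1]]'

```text
t: 25.6
tcp_pos: [0.6216, 0.2022, 0.068]
orientation: [-0.0, 0.999, 0.054, 0.0]
contact_force: [-1.7, 2.6, 9.7]
finger_gap: 0.0196
finger_force: 59.8
```

>>> drive_tool --series '[[[0.001,0,0],[0,0,0],1],[[0,0,0],[0,0,0],1]]'

```text
t: 25.77
tcp_pos: [0.6217, 0.2022, 0.068]
orientation: [-0.0, 0.999, 0.054, -0.001]
contact_force: [-4.5, 0.9, 10.8]
finger_gap: 0.0197
finger_force: 60.0
```

The slide is home at its stop. I'll release, rise and back away.

>>> drive_tool --series '[[[0,0,0],[0,0,0],0.7],[[0,0,0],[0,0,0],0.55],[[0,0,0],[0,0,0],0.4],[[0,0,0],[0,0,0],0.3],[[0,0,0],[0,0,0],0.3],[[0,0,0],[0,0,0],0.3],[[0,0,-0.01],[0,0,0],0.3],[[0,0,-0.03],[0,0,0],0.3],[[0,0,-0.03],[0,0,0],0.3],[[0,0,-0.03],[0,0,0],0.3],[[0,0,-0.03],[0,0,0],0.3],[[-0.03,0.01,-0.01],[0,0,0],0.3],[[-0.03,0.03,0],[0,0,0],0.3],[[-0.02,0.035,0],[0,0,0],0.3],[[-0.02,0.035,0],[0,0,0],0.3],[[-0.02,0.035,0],[0,0,0],0.3],[[-0.02,0.035,0],[0,0,0],0.3],[[-0.01,0.035,0],[0,0,0],0.3],[[0,0.035,0],[0,0,0],0.3],[[0,0.035,0],[0,0,0],0.3]]'

```text
t: 27.43
tcp_pos: [0.5042, -0.0986, 0.2081]
orientation: [0.0, 0.999, 0.054, 0.001]
contact_force: [0.7, -0.1, 0.2]
finger_gap: 0.0599
finger_force: 0.0
```

```bash
python3 go.py .4 0 .2 6.2; python3 look.py|head -1
python3 - <<'E'
from mark import *
fs=[grab('top') for _ in range(8)]; f=fs[0]; T=np.mean([x['img'].astype(float) for x in fs],0)
print('R-G');print((T[...,0]-T[...,1])[202:215,195:208].astype(int))
print('R-B');print((T[...,0]-T[...,2])[202:215,195:208].astype(int))
# knob/pointer: dark knob head now vs. start; anything else shifted?
a=cv2.imread('pics/top0.png')[...,::-1].astype(float); d=np.abs(T-a).max(2); d=cv2.blur(d,(3,3)); m=(d>35).astype(np.uint8); m[262:]=0
n,l,st,c=cv2.connectedComponentsWithStats(m); print([(st[i].tolist()) for i in range(1,n) if st[i][4]>4])
s=grab('side'); b=cv2.imread('pics/side0.png')[...,::-1].astype(float); d=cv2.blur(np.abs(s['img']-b).max(2),(3,3)); n,l,st,c=cv2.connectedComponentsWithStats((d>40).astype(np.uint8)); print([(st[i].tolist()) for i in range(1,n) if st[i][4]>6])
E
```

```text
t 27.43 tcp [ 0.5042 -0.0986  0.2081] yaw 6.188162143428072 gauge [-168.6736 -308.7978] F [ 0.6758 -0.0597  0.2148] gap 0.059850331545527685 0.0 q [-0.4106  0.2262  1.6856  0.      1.2282  1.0522]
tool shift [-0.0929 -0.1093  0.0079] turn z -0.01183785657192793
orange (array([221.5345, 242.4511]), np.float64(7591.0))
R-G
[[  0  -1  -4  -8  -9  -5  -2  -2  -2  -2  -3  -8 -11]
 [  0  -1  -4  -7  -8  -5  -2  -2  -1  -1  -2  -7 -11]
 [  0   0  -2  -7  -9  -6  -4  -3  -3  -1  -2  -7 -11]
 [  0   0  -2  -2   0   7  10   2   0  -1  -2  -6 -11]
 [  0   0   7  19  33  43  45  32  19   1   0  -3 -11]
 [ -1   0  17  44  64  67  67  65  52  27  27  10 -11]
 [ -2   3  32  69  86  81  77  76  71  53  53  18 -11]
 [ -3   4  48 101  89  73  65  63  59  54  60  18 -11]
 [  0   3  35  91  72  42  32  31  25  22  26   5 -10]
 [  0  -1  15  39  23  13   8   7   0   0  -1  -5 -11]
 [  0   0   0   0  -5  -2   0  -1  -2  -2  -2  -4 -10]
 [  1  -2   0  -6  -9  -7  -3  -2  -2  -1  -1  -3 -10]
 [ -2   0  -1  -5  -8  -8  -5  -4  -2  -1  -1  -2  -7]]
R-B
[[ -2  -1  -6  -7  -5   1   1   1   1   1   1  -6 -14]
 [
[... 633 characters left out ...]
  2   1   2   1   2  -5]]
[[243, 156, 93, 106, 4498], [218, 203, 8, 9, 47], [198, 206, 9, 6, 46], [199, 217, 9, 6, 49], [334, 231, 11, 10, 75]]
[[275, 0, 115, 157, 8907], [386, 0, 51, 188, 4462], [440, 0, 59, 91, 3128], [371, 57, 23, 127, 1272], [457, 96, 5, 5, 21], [450, 107, 13, 20, 145], [359, 123, 2, 5, 9], [359, 152, 3, 13, 22], [352, 157, 11, 41, 225], [497, 170, 4, 5, 16], [365, 174, 110, 95, 4428], [504, 177, 6, 15, 51], [337, 180, 8, 4, 23], [483, 181, 13, 17, 99], [359, 188, 4, 12, 31], [485, 199, 20, 28, 326], [232, 221, 11, 12, 112], [218, 236, 9, 17, 122], [230, 238, 13, 20, 172], [370, 269, 20, 16, 117], [456, 270, 28, 22, 298], [398, 272, 53, 18, 274], [377, 277, 65, 27, 758]]
```

The clean view shows only the intended changes: both vials in the tray, the rider at the mark, the slide home and nothing else shifted. Handing in.

```bash
python3 -c "
from cell import ctrl
print(ctrl.close_job())"
```

```text
the job is handed in; nothing more can be done
None
```

The job is handed in: the white vial stands in the blue tray beside the other one, the rider sits at the red mark to within about 1 mm as measured in the images, the knob was eased home without snapping back, and the last pictures show nothing else moved; the result of the judging was not shown.

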